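Weigh the sample tray from the bench dryer

ROBOT

A 6-joint arm with a two-finger parallel gripper is mounted at the origin on the work surface. World frame = base frame: x ahead of the robot, y to its left, z up, the work surface at z = 0. Lengths are in m, angles in rad, forces in N, time in s.
With the tool pointing down it reaches from about 0.35 to 0.975 m from the base axis. Payload 4.9 kg.
Tool frame: the origin (TCP) lies midway between the tips of the shut fingers; the grasp point (between the pads) lies 19 mm behind it (ctrl.hold_point_z is the distance from the TCP to the grasp point, in m); z points along the fingers, y is the line along which they close (so a half turn about z gives the same grasp; the last joint's range is limited). The gripper opens to 85 mm and grips with 20 to 120 N. Pads are 22 mm wide; open, the fingers measure 114 mm over their backs; the gripper's body (76 mm by 85 mm) begins 54 mm behind the grasp point. The pads swing forward as they close: fully open they stand 13 mm farther back than shut.
Start: joints at [-1.263, 0.053, 1.613, -0, 1.476, -0.119], TCP at [0.259, -0.569, 0.192] pointing down, gripper open.
Joint ranges: [-3.01, 3.01], [-1.01, 2.22], [0.06, 2.58], [-1.02, 4.17], [0.09, 2.62], [-3.14, 3.14]. Speed limits (rad/s): [2.57, 2.57, 3.14, 3.14, 3.14, 3.14].

INTERFACE

Orientations are given as a rotation vector (axis times angle).
In Python, from station import status, viewer, finish_job, ctrl gives the robot as it stands.
- The arm moves only by the shell command python3 -m jog 'ROWS' [FORCE]. ROWS is JSON, a list of rows, each a list of 7 numbers: the turn, a rotation vector about the tool's x, y, z each as a share of 5 degrees, from -1 to 1, then the shift along the tool's x, y, z each as a share of 30 mm, from -1 to 1, then the opening, from -1 (shut) to 1 (fully open). A call has 1 to 5 rows; each row shifts and turns the commanded pose from where the row before left it, along the tool's axes as they then stand; what a row does not reach is not made up. A row lasts 1/8 s, in which the tool goes at most 62.5 mm and 10.7 degrees, less where a joint would pass 70% of its speed; a pose out of reach is approached as far as the arm can. A call with a number of a shift or a turn outside -1 to 1 is refused whole. A call with a gripper value outside its range is refused whole. The fingers move at their own pace and stop on an object; FORCE is the grip in N (left out, the last holds). Time passes only in rows, so rows that do not move let the fingers close. It gives the time, the measured TCP pose, the force, the opening and the grip force at its end, in the units of the state.
- status.get_obs(): the state, without advancing time (a new reading comes with each control period).
- viewer.get_image(name): name is "scene" or "top"; returns a dict with "img" (384x512x3 uint8, red, green, blue), "fovy" (degrees; the focal length in pixels is half the picture's height over the tangent of half this angle, whatever the lens; pixels are square), "cx", "cy" (the principal point, pixels), "distortion" ([k1, k2, p1, p2, k3] as OpenCV has them; the pictures are not rectified), "rvec" (rotation vector, rad) and "tvec" (3), from world to camera coordinates, as OpenCV has them. Camera axes: x right, y down, z forward; pixel columns grow to the right and rows downward; lengths in m; the calibration is good to about 2 mm. A picture is of the moment at which its call begins. There is no depth.
- finish_job(): hands the job in; it is judged then, once.
The state is a dict: "t": time; "q": joint angles; "dq": joint speeds; "effort": joint torques, N m; "tool_pos": TCP position; "tool_rot": TCP orientation; "contact_force": force on the tool from outside, world axes, zero at the start; "wrist_torque": the same for the moment, N m; "opening": finger opening in m; "grip_force": force on a finger pad.
Only numpy, scipy, OpenCV 4.12 (cv2) and the standard library are available. Lean on these libraries where they do the work, as an engineer would, in place of code of your own. Each camera call takes 0.05 s, during which the arm holds its last target. There are 200 camera calls.

TASK

Weigh the fruit sample: first wake the scale with the yellow key and zero it with the blue key, pushing each right down and letting it up again, one key at a time. Then draw the tray by its front fin right out of the dryer onto the dryer's front shelf, let go, take it again by the rib across its middle, carry it level and set it gently on the centre of the scale's pan, and let go; last push the green key to record the weight. Never touch the red key, spill no fruit, and leave the jar and the cup as they are.

Things in the scene. Friction and masses are not known exactly. Their poses are not given: they have to be found in the camera images.
- dryer: Fixed white bench dryer, mouth facing the robot's right. Origin: table level, middle of the mouth; x points in, z up. Steel deck 12 mm high, 170 mm wide, from x = -200 mm (front shelf, open above) to 170 mm. Chamber x = 0 to 170 mm: inner walls at y = +-73 mm, clear roof 80 to 88 mm above the table. Behind it a fan housing 160 mm high.
- tray: Loose white tray of about 0.35 kg, 130 (x) by 120 (y) mm, walls 30 mm high, 4 mm thick. Origin: centre of the underside, z up. It starts on the deck in the chamber, x about along the dryer's x, fin sticking out of the mouth.
- tray_rib (a point): Centre of the top edge of the tray's blue upright rib, 55 mm above the tray's underside. The rib is 10 mm thick and runs along the tray's x, 120 mm long; fingers go either side of it (in y).
- tray_fin (a point): Grip point on the top edge of the tray's blue upright fin, 120 mm in front (-x) of the tray's centre and 42 mm above its underside. The fin is 10 mm thick (in y), 28 mm high, its underside 14 mm above the tray's underside, and reaches from 65 to 141 mm in front of the tray's centre.
- fruit0: Piece of dried fruit (rigid orange-brown dome), 28 to 32 mm across, 12 mm high, 12 g, lying loose on the tray floor beside the rib. Origin: centre of the underside.
- fruit1: Piece of dried fruit (rigid orange-brown dome), 28 to 32 mm across, 12 mm high, 12 g, lying loose on the tray floor beside the rib. Origin: centre of the underside.
- fruit2: Piece of dried fruit (rigid orange-brown dome), 28 to 32 mm across, 12 mm high, 12 g, lying loose on the tray floor beside the rib. Origin: centre of the underside.
- fruit3: Piece of dried fruit (rigid orange-brown dome), 28 to 32 mm across, 12 mm high, 12 g, lying loose on the tray floor beside the rib. Origin: centre of the underside.
- scale: Fixed weighing scale, 260 mm (x) by 200 mm (y). Origin: centre of the footprint at table level, z up; -x side towards the robot. A grey key ledge 30 mm high (x = -130 to -50 mm) carries four round keys in a row along y at x = -90 mm, 46 mm apart, in any colour order; behind it is a 45 mm high block with the pan.
- pan (a point): Centre of the upper face of the scale's square steel pan, 160 by 160 mm, 60 mm above the table; axes as the scale.
- key_yellow_top (a point): Centre of the top of the yellow key: a round spring key 26 mm across in a black collar 42 mm across whose rim is 12 mm above the ledge; the key's top is 52 mm above the table when up, travel 6 mm straight down, bottoms at about 4 N.
- key_blue_top (a point): Centre of the top of the blue key: a round spring key 26 mm across in a black collar 42 mm across whose rim is 12 mm above the ledge; the key's top is 52 mm above the table when up, travel 6 mm straight down, bottoms at about 4 N.
- key_green_top (a point): Centre of the top of the green key: a round spring key 26 mm across in a black collar 42 mm across whose rim is 12 mm above the ledge; the key's top is 52 mm above the table when up, travel 6 mm straight down, bottoms at about 4 N.
- key_red_top (a point): Centre of the top of the red key: a round spring key 26 mm across in a black collar 42 mm across whose rim is 12 mm above the ledge; the key's top is 52 mm above the table when up, travel 6 mm straight down, bottoms at about 4 N.
- key_yellow (a joint): Travel of the yellow key in m: 0 up, 0.006 right down.
- key_blue (a joint): Travel of the blue key in m: 0 up, 0.006 right down.
- key_green (a joint): Travel of the green key in m: 0 up, 0.006 right down.
- key_red (a joint): Travel of the red key in m: 0 up, 0.006 right down.
- jar: Bystander: amber jar, 64 mm across, 100 mm high. Origin: centre of the underside.
- cup: Bystander: steel cup, 60 mm across, 65 mm high. Origin: centre of the underside.

How it is judged:
By the outcome, as a careful person would: the job done as asked, in the order asked, and still so for the second after the job is handed in, with the robot touching nothing.
It also fails if it takes over 72 s, if anything falls off the work surface, if the arm or the gripper's body presses on something with over 40 N, if the wrist force passes 120 N, or if a joint passes its speed limit or range.

## Working session

There is one attempt and no reset: what is moved stays moved. The work goes in short steps, Python scripts to look and compute and a shell command to move; the robot and the scene stay as the last step left them, time stands still between calls to the robot, and variables do not carry over. Pictures are saved under pics/ and viewed, at most 10 in all, crops included, and the job is handed in when it is done.

```bash
mkdir -p pics; ls; cat > h.py <<'E'
import numpy as np,cv2
from scipy.spatial.transform import Rotation as R
from station import status,viewer,finish_job,ctrl
def cam(n):
    d=viewer.get_image(n);h=d['img'].shape[0];f=h/2/np.tan(np.radians(d['fovy'])/2)
    d['K']=np.array([[f,0,d['cx']],[0,f,d['cy']],[0,0,1.]]);d['D']=np.array(d['distortion'],float)
    d['rv']=np.array(d['rvec'],float);d['tv']=np.array(d['tvec'],float);return d
def unproj(d,uv,z):
    uv=np.array(uv,float).reshape(-1,1,2);n=cv2.undistortPoints(uv,d['K'],d['D']).reshape(-1,2)
    Rm=cv2.Rodrigues(d['rv'])[0];c=-Rm.T@d['tv'];r=np.c_[n,np.ones(len(n))]@Rm
    return c+r*((np.broadcast_to(z,len(n))-c[2])/r[:,2])[:,None]
def proj(d,P): return cv2.projectPoints(np.array(P,float).reshape(-1,3),d['rv'],d['tv'],d['K'],d['D'])[0].reshape(-1,2)
def save(d,name,box=None,s=1):
    im=d['img'][:,:,::-1]
    if box: im=im[box[1]:box[3],box[0]:box[2]]
    cv2.imwrite('pics/'+name,cv2.resize(im,None,fx=s,fy=s,interpolation=cv2.INTER_CUBIC))
def st():
    o=status.get_obs();print('t',round(o['t'],2),'pos',np.round(o['tool_pos'],4),'F',np.round(o['contact_force'],1),'open',round(float(o['opening']),4),'grip',np.round(o['grip_force'],1));return o
def delta(p,yaw=None):
    "shares of 30mm in tool axes to go to p; tool y direction yaw (deg, world)"
    o=status.get_obs();Rt=R.from_rotvec(o['tool_rot']).as_matrix()
    print('tool x',np.round(Rt[:,0],3),'y',np.round(Rt[:,1],3),'z',np.round(Rt[:,2],3))
    print('shift/30mm',np.round(Rt.T@(np.array(p)-o['tool_pos'])/.03,2))
E
python3 - <<'E'
from h import *
import pickle
for n in('scene','top'):
    d=cam(n);pickle.dump(d,open(n+'.pkl','wb'));save(d,n+'0.png',s=1.56)
    print(n,-cv2.Rodrigues(d['rv'])[0].T@d['tv'],d['fovy'],d['D'])
st();delta([0.259,-.569,.192]);print(ctrl.hold_point_z)
E
```

```text
pics
scene [ 0.952661   -0.35719458  0.83363825] 52.0467831793548 [0.02989307 0.         0.         0.         0.        ]
top [0.46552516 0.09390811 1.22015414] 47.37973318343737 [-0.11835897  0.          0.          0.          0.        ]
t 0.1 pos [ 0.2585 -0.5683  0.1908] F [-0.9  0.   0.1] open 0.0853 grip 0.0
tool x [0.91  0.414 0.   ] y [ 0.414 -0.91  -0.002] z [-0.001  0.002 -1.   ]
shift/30mm [ 0.01  0.03 -0.04]
0.0187
```

View pics/top0.png

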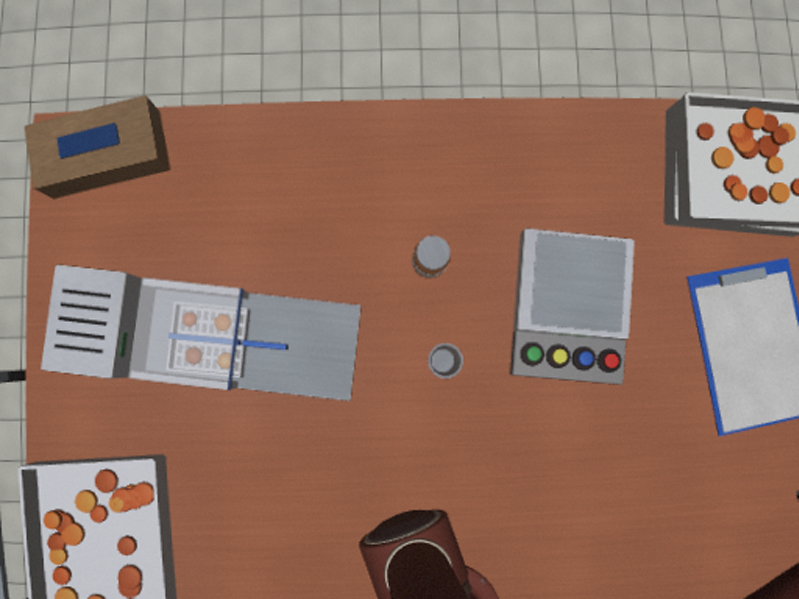

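View pics/scene0.png

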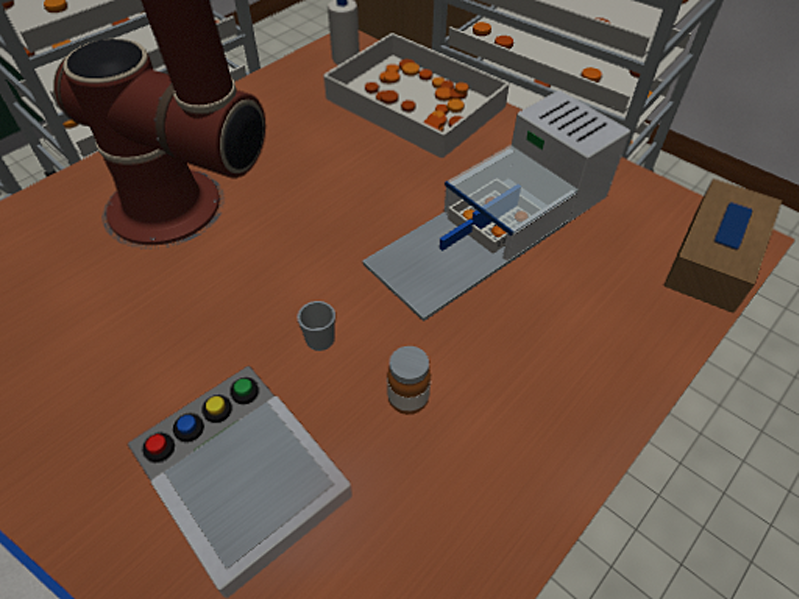

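Top view (1.56×): keys run from left to right as green (533,354), yellow (560,356), blue (585,358), red (611,360). The fin tip is at (287,347), the shelf end corners are at (360,304) and (351,400), and the cup and jar stand between the dryer and the scale. I'll enlarge this for exact readings.

```bash
python3 - <<'E'
import pickle,cv2,numpy as np
im=pickle.load(open('top.pkl','rb'))['img'][:,:,::-1]
a=cv2.resize(im[165:265,80:240],None,fx=5,fy=5,interpolation=cv2.INTER_CUBIC)[:300]
a=cv2.resize(im[180:260,75:235],None,fx=5,fy=5,interpolation=cv2.INTER_CUBIC)
b=cv2.resize(im[140:250,320:420],None,fx=4,fy=4,interpolation=cv2.INTER_CUBIC)
cv2.imwrite('pics/ca.png',a);cv2.imwrite('pics/cb.png',b)
E
```

```text
(no output)
```

View pics/ca.png

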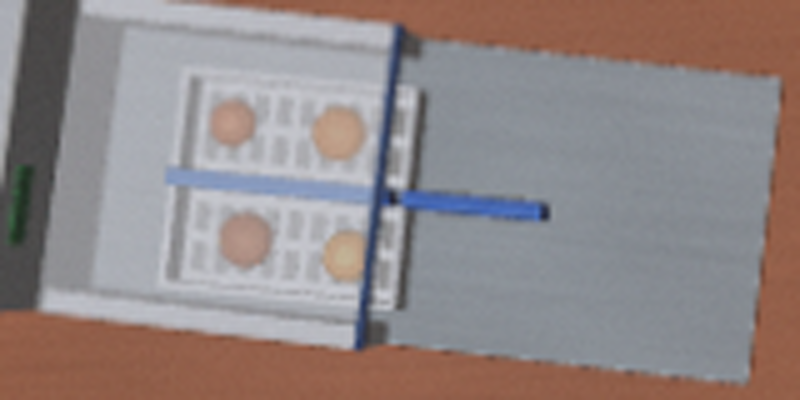

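View pics/cb.png

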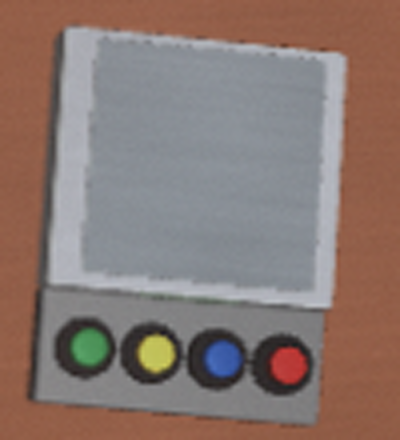

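The crops show the shelf end corners at (780,77) and (748,382) and the fin's top running from (405,197) to (545,209). Keys are at (88,346), (157,353), (223,359) and (289,365), and the pan corners at (97,37), (326,65), (312,292) and (83,270). Now I'll convert these.

```bash
python3 - <<'E'
from h import *
import pickle
d=pickle.load(open('top.pkl','rb'))
A=lambda L:(np.array(L)+.5)/5-.5+[75,180]
B=lambda L:(np.array(L)+.5)/4-.5+[320,140]
k=unproj(d,B([(88,346),(157,353),(223,359),(289,365)]),.052);print('keys',k,np.linalg.norm(np.diff(k,axis=0),axis=1))
p=unproj(d,B([(97,37),(326,65),(312,292),(83,270)]),.060);print('pan',p,p.mean(0),np.linalg.norm(p-np.roll(p,1,0),axis=1))
s=unproj(d,A([(780,77),(748,382)]),.012);print('shelf end',s,np.linalg.norm(s[1]-s[0]))
f=unproj(d,A([(545,209),(405,197)]),.054);print('fin',f,np.linalg.norm(f[1]-f[0]))
r=unproj(d,A([(167,177)]),.067);print('rib end',r, 'dist fin tip',np.linalg.norm(r-f[0]))
for n,v in(('keys',k[0]-k[3]),('shelf',s[0]-s[1]),('fin',f[1]-f[0])):print(n,np.degrees(np.arctan2(v[1],v[0])))
# scale pose from keys+pan
kc=k.mean(0);pc=p.mean(0);y=(k[0]-k[3])[:2];y/=np.linalg.norm(y);x=np.array([y[1],-y[0]])
print('scale x',x,'kc->pc along x,y',(pc-kc)[:2]@x,(pc-kc)[:2]@y)
# cup, jar rims
c=unproj(d,np.array([(445,360.),(433,242)])/1.5625-.2,[.065,.1]);print('cup,jar',c)
S=pickle.load(open('scene.pkl','rb'))
print('check scene px(*1.5625): keys,fin tip',proj(S,np.r_[k,f[:1],pc[None]])*1.5625)
E
```

```text
keys [[ 0.47019634 -0.16393153  0.052     ]
 [ 0.46393849 -0.21089516  0.052     ]
 [ 0.45834768 -0.25619835  0.052     ]
 [ 0.4526787  -0.30191406  0.052     ]] [0.04737872 0.04564687 0.04606587]
pan [[ 0.67879126 -0.1782201   0.06      ]
 [ 0.6563848  -0.3370473   0.06      ]
 [ 0.50139033 -0.31780551  0.06      ]
 [ 0.52101222 -0.16100671  0.06      ]] [ 0.58939465 -0.2485199   0.06      ] [0.15871524 0.1603999  0.15618429 0.15802178]
shelf end [[0.56559127 0.13304572 0.012     ]
 [0.39833321 0.1547896  0.012     ]] 0.1686655069205154
fin [[0.4950458  0.25847715 0.054     ]
 [0.50334268 0.33331779 0.054     ]] 0.07529913881123522
rib end [[0.51660952 0.45810885 0.067     ]] dist fin tip 0.2012133407026349
keys 82.76468985344964
shelf -7.407026608957102
fin 83.67398659652675
scale x [ 0.99203727 -0.12594463] kc->pc along x,y 0.1290093658071984 0.0009706366888025657
cup,jar [[ 0.46417554 -0.00861651  0.065     ]
 [ 0.66000892  0.00763723  0.1       ]]
check scene px(*1.5625): keys,fin tip [[244.46324355 383.61102286]
 [215.66936723 401.99545457]
 [186.79351523 420.74373107]
 [156.24807317 440.55299168]
 [442.61695453 238.67892169]
 [249.40100494 475.03157976]]
```

```bash
J='python3 -m jog'
python3 -m jog '[[0,0,-1,0,0,0,-1],[0,0,-1,0,0,0,-1],[0,0,-1,0,0,0,-1],[0,0,-1,0,0,0,-1],[0,0,-1,0,0,0,-1]]' 30
python3 -m jog '[[0,0,-1,0,0,0,-1],[0,0,-1,0,0,0,-1],[0,0,-1,0,0,0,-1],[0,0,-1,0,0,0,-1],[0,0,-1,0,0,0,-1]]'
python3 -m jog '[[0,0,-1,0,0,0,-1],[0,0,-0.8,0,0,0,-1],[0,0,0,0,0,0,-1]]'
python3 - <<'E'
from h import *
st();delta([.464,-.2105,.070])
E
```

```text
t: 0.72
tool_pos: [0.2586, -0.5685, 0.1911]
tool_rot: [-2.851, -1.318, -0.0]
contact_force: [-0.3, 0.5, 0.8]
opening: 0.0004
grip_force: 0.0
t: 1.35
tool_pos: [0.2586, -0.5685, 0.1911]
tool_rot: [-2.498, -1.903, -0.001]
contact_force: [1.2, -0.3, 0.5]
opening: -0.0003
grip_force: 0.0
t: 1.72
tool_pos: [0.2586, -0.5686, 0.1912]
tool_rot: [-2.345, -2.089, -0.001]
contact_force: [0.1, -0.2, 0.3]
opening: 0.0002
grip_force: 0.0
t 1.73 pos [ 0.2586 -0.5686  0.1912] F [ 0.1 -0.2  0.3] open 0.0002 grip 0.0
tool x [0.115 0.993 0.001] y [ 0.993 -0.115 -0.   ] z [-0.     0.001 -1.   ]
shift/30mm [12.64  5.43  4.05]
```

```bash
python3 -m jog '[[0,0,0,0.9,0.4,0,-1],[0,0,0,0.9,0.4,0,-1],[0,0,0,0.9,0.4,0,-1],[0,0,0,0.9,0.4,0,-1],[0,0,0,0.9,0.4,0,-1]]' |tail -3
python3 -m jog '[[0,0,0,0.9,0.4,0,-1],[0,0,0,0.9,0.4,0,-1],[0,0,0,0.9,0.4,0.3,-1],[0,0,0,0.9,0.4,0.3,-1],[0,0,0,0.9,0.4,0.3,-1]]' |tail -3
python3 -m jog '[[0,0,0,0.9,0.4,0.7,-1],[0,0,0,0.9,0.4,0.8,-1],[0,0,0,0.9,0.3,0.7,-1],[0,0,0,0.9,0.3,0.7,-1],[0,0,0,0,0,0,-1]]' |tail -3
python3 - <<'E'
from h import *
st();delta([.464,-.2105,.046])
d=cam('scene');save(d,'s1.png',(50,200,250,350),4)
E
```

```text
contact_force: [0.3, 0.3, -1.4]
opening: 0.0002
grip_force: 0.0
contact_force: [0.4, 0.5, 0.8]
opening: 0.0003
grip_force: 0.0
contact_force: [0.3, -0.2, 0.7]
opening: 0.0001
grip_force: 0.0
t 3.6 pos [ 0.4615 -0.2096  0.0755] F [ 0.3 -0.2  0.7] open 0.0001 grip 0.0
tool x [0.112 0.994 0.002] y [ 0.994 -0.112 -0.004] z [-0.004  0.003 -1.   ]
shift/30mm [-0.02  0.09  0.98]
```

View pics/s1.png

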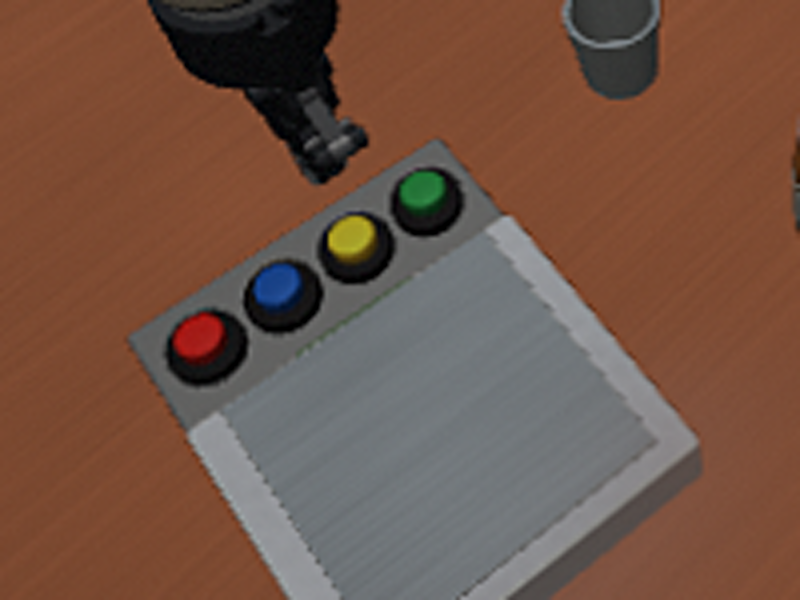

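The tool is above the yellow key, which sits at crop (350,238), with the fingertips at about (325,180). I'll cross-check the key and tip positions in the scene camera.

```bash
python3 - <<'E'
from h import *
import pickle
S=pickle.load(open('scene.pkl','rb'))
B=lambda L:(np.array(L)+.5)/4-.5+[50,200]
print(unproj(S,B([(423,190),(351,236),(277,284),(199,336)]),.052))
print('tip px in crop',(proj(S,status.get_obs()['tool_pos'])-[50,200]+.5)*4-.5)
E
```

```text
[[ 0.47175117 -0.16827717  0.052     ]
 [ 0.465636   -0.21395301  0.052     ]
 [ 0.45999295 -0.25910685  0.052     ]
 [ 0.45501559 -0.30499526  0.052     ]]
tip px in crop [[340.92677987 206.29623453]]
```

```bash
python3 -m jog '[[0,0,0,-0.1,0.1,0.3,-1],[0,0,0,0,0,0.3,-1],[0,0,0,0,0,0,-1],[0,0,0,0,0,0,-1]]'
python3 - <<'E'
from h import *
o=st();delta([.4647,-.212,.046])
d=cam('scene');save(d,'s2.png',(90,190,190,265),8)
print('tip px in crop',(proj(d,o['tool_pos'])-[90,190]+.5)*8-.5)
E
```

```text
t: 4.15
tool_pos: [0.4653, -0.2155, 0.06]
tool_rot: [2.345, 2.09, 0.0]
contact_force: [0.1, 0.2, -0.6]
opening: 0.0003
grip_force: 0.0
t 4.15 pos [ 0.4653 -0.2155  0.06  ] F [ 0.1  0.2 -0.6] open 0.0003 grip 0.0
tool x [ 0.115  0.993 -0.   ] y [ 0.993 -0.115  0.   ] z [ 0. -0. -1.]
shift/30mm [ 0.11 -0.03  0.47]
tip px in crop [[370.51307823 541.34274813]]
```

View pics/s2.png

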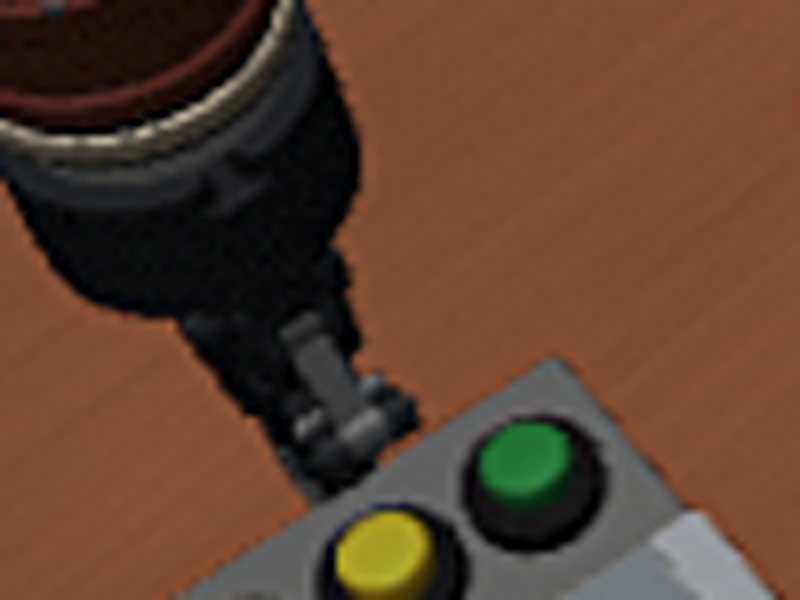

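The fingers look cut off by the ledge edge at about (330,495), while the yellow key at (383,550) stays fully visible. That doesn't fit the reported TCP, so I'll project the tool axis before pressing anything.

```bash
python3 - <<'E'
from h import *
o=st();d=cam('scene')
P=np.array([o['tool_pos']+np.array([0,0,h]) for h in(0,.019,.05,.073,.15,.2)])
print('crop2',(proj(d,P)-[90,190]+.5)*8-.5)
# hidden-finger hypothesis: where would the seen low end be at z=.03 / .06
c=(np.array([(330,490)])+.5)/8-.5+[90,190]
for z in(0,.03,.06):print(z,unproj(d,c,z))
print(np.round(o['q'],3))
t=cam('top');save(t,'t2.png',(280,170,430,280),5);print('top tip',(proj(t,P)-[280,170]+.5)*5-.5)
E
```

```text
t 4.2 pos [ 0.4655 -0.2155  0.0602] F [ 0.4 -0.   0.3] open -0.0001 grip 0.0
crop2 [[370.75147191 541.25858215]
 [354.40567572 506.68729258]
 [326.47090374 447.65628016]
 [304.65827042 401.6069737 ]
 [223.95169609 231.56307194]
 [164.13335851 105.87060346]]
0 [[ 0.40422121 -0.2020994   0.        ]]
0.03 [[ 0.42395782 -0.20768078  0.03      ]]
0.06 [[ 0.44369443 -0.21326217  0.06      ]]
[-0.579 -0.097  1.988 -0.     1.249 -0.464]
top tip [[408.57456233 288.10219816]
 [417.99219009 287.77993603]
 [434.02806446 287.22907021]
 [446.49725362 286.7988615 ]
 [492.22343274 285.2071363 ]
 [525.68540543 284.02813449]]
```

View pics/t2.png

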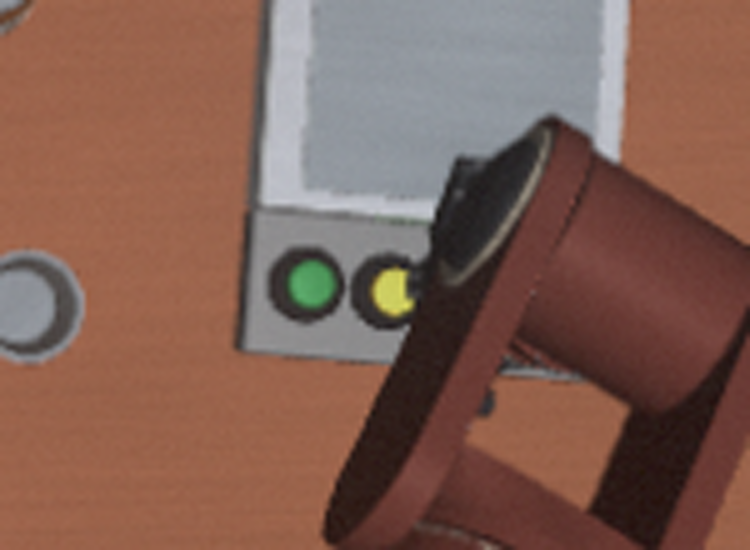

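Top view: the dark fingertip at (415,285) is over the right part of the yellow key (395,290), roughly matching the TCP. How far the fingertip really reaches is unclear, so I'll centre on the key and feel downward with the force reading.

```bash
python3 -m jog '[[0,0,0,0.1,0,0.15,-1],[0,0,0,0,0,0,-1]]' | sed -n '1,2p;4p'
python3 -m jog '[[0,0,0,0,0,0.15,-1],[0,0,0,0,0,0,-1]]'| sed -n '1,2p;4p'
python3 -m jog '[[0,0,0,0,0,0.1,-1],[0,0,0,0,0,0,-1]]'| sed -n '1,2p;4p'
```

```text
t: 4.55
tool_pos: [0.4654, -0.2117, 0.0549]
contact_force: [-0.3, 0.1, 0.1]
t: 4.8
tool_pos: [0.4654, -0.212, 0.0503]
contact_force: [0.6, -0.3, -0.2]
t: 5.05
tool_pos: [0.4655, -0.2121, 0.0476]
contact_force: [-0.1, 0.9, -0.8]
```

No contact at z=0.048, so the fingertip is higher than reported, as the picture suggested. Continuing in small steps.

```bash
for i in 1; do python3 -m jog '[[0,0,0,0,0,0.1,-1],[0,0,0,0,0,0,-1]]'| sed -n '2p;4p'
python3 -m jog '[[0,0,0,0,0,0.1,-1],[0,0,0,0,0,0,-1]]'| sed -n '2p;4p'; done
python3 - <<'E'
from h import *
d=cam('scene');save(d,'s3.png',(90,200,190,275),8)
print('tip px in crop',(proj(d,status.get_obs()['tool_pos'])-[90,200]+.5)*8-.5)
E
```

```text
tool_pos: [0.4655, -0.2121, 0.0446]
contact_force: [-0.5, 0.2, -0.2]
tool_pos: [0.4655, -0.212, 0.0416]
contact_force: [0.1, -0.0, 0.7]
tip px in crop [[396.15356664 486.13247146]]
```

View pics/s3.png

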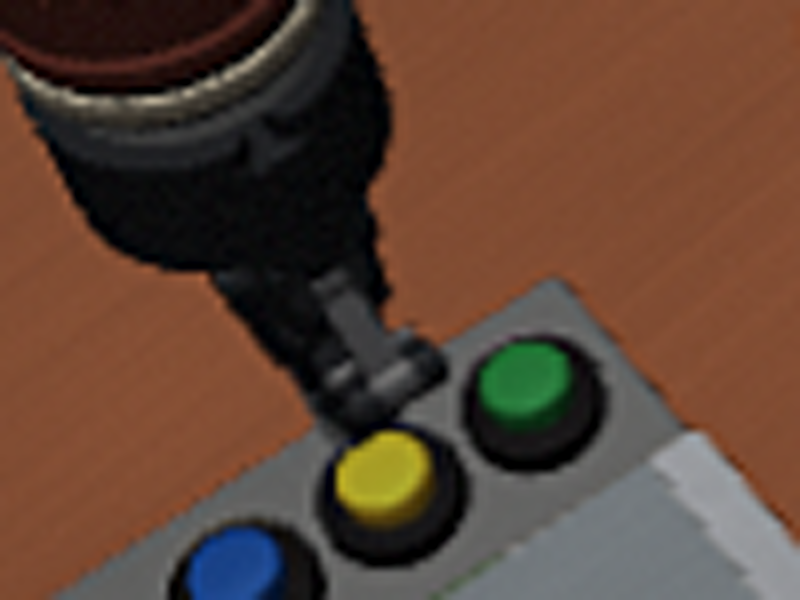

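The key is still up at (383,470) and nothing touches it. The visible tip, at about (355,430), ends above it, so I'll keep probing down with force checks.

```bash
python3 -m jog '[[0,0,0,0,0,0.1,-1],[0,0,0,0,0,0,-1]]'| sed -n '2p;4p'
python3 -m jog '[[0,0,0,0,0,0.1,-1],[0,0,0,0,0,0,-1]]'| sed -n '2p;4p'
python3 - <<'E'
from h import *
import pickle
S=pickle.load(open('scene.pkl','rb'));T=pickle.load(open('top.pkl','rb'))
o=status.get_obs()
for n,a in(('scene',S),('top',T)):
    d=cam(n);df=np.abs(d['img'].astype(int)-a['img']).max(2)>25
    p=proj(d,o['tool_pos'])[0];print(n,'proj tip',p)
    u,v=np.round(p).astype(int)
    for r in range(v-16,v+10,2):print(r,''.join('#' if x else '.' for x in df[r,u-35:u+25]))
E
```

```text
tool_pos: [0.4655, -0.2121, 0.0386]
contact_force: [0.4, 0.4, 0.3]
tool_pos: [0.4655, -0.212, 0.0356]
contact_force: [-0.4, 0.7, -0.1]
scene proj tip [139.70424588 261.61249608]
246 ...................#######################..................
248 .....................############....######.................
250 .......................#################....................
252 ........................############........................
254 ..........................#########.........................
256 ............................####............................
258 ............................................................
260 ............................................................
262 ............................................................
264 ............................................................
266 ............................................................
268 ............................................................
270 ............................................................
top proj tip [357.7245379 227.3272597]
211 ........................................####################
213 ........................................####################
215 .......................................#############..######
217 .......................................#####################
219 .......................................###########.#########
221 ......................................##########.###########
223 ........................................######.#....########
225 ..................................######..##.#....##########
227 ..................................#######.##....##########.#
229 ..................................#######.##...###########.#
231 ....................................####.###....############
233 ....................................#...#####...#########.##
235 ....................................########################
```

```bash
python3 -m jog '[[0,0,0,0,0,0.1,-1],[0,0,0,0,0,0,-1]]'| sed -n '2p;4p'
python3 -m jog '[[0,0,0,0,0,0.1,-1],[0,0,0,0,0,0,-1]]'| sed -n '2p;4p'
python3 -m jog '[[0,0,0,0,0,0.1,-1],[0,0,0,0,0,0,-1]]'| sed -n '2p;4p'
python3 - <<'E'
from h import *
import pickle
S=pickle.load(open('scene.pkl','rb'))
o=status.get_obs()
d=cam('scene');df=np.abs(d['img'].astype(int)-S['img']).max(2)>25
p=proj(d,o['tool_pos'])[0];print(p,'key proj',proj(d,[.465,-.2125,.052]))
u,v=np.round(p).astype(int)
for r in range(v-16,v+6,2):print(r,''.join('#' if x else '.' for x in df[r,u-35:u+25]))
E
```

```text
tool_pos: [0.4655, -0.212, 0.0325]
contact_force: [-0.1, 0.1, -0.1]
tool_pos: [0.4655, -0.212, 0.0295]
contact_force: [-0.2, -0.6, 0.8]
tool_pos: [0.4655, -0.212, 0.0266]
contact_force: [-0.2, -0.4, 0.2]
[140.59747106 263.52415522] key proj [[137.73258851 258.0292561 ]]
248 ...................#######################..................
250 .....................#######..###....#####..................
252 .......................#########...#####....................
254 ........................############........................
256 ...........................########.........................
258 ..........................######............................
260 ............................................................
262 ............................................................
264 ............................................................
266 ............................................................
268 ............................................................
```

```bash
python3 -m jog '[[0,0,0,0,0,0.1,-1],[0,0,0,0,0,0,-1]]'| sed -n '2p;4p'
python3 -m jog '[[0,0,0,0,0,0.07,-1],[0,0,0,0,0,0,-1]]'| sed -n '2p;4p'
python3 -m jog '[[0,0,0,0,0,0.07,-1],[0,0,0,0,0,0,-1]]'| sed -n '2p;4p'
```

```text
tool_pos: [0.4655, -0.2121, 0.0236]
contact_force: [-0.1, -1.2, 0.0]
tool_pos: [0.4656, -0.2121, 0.0216]
contact_force: [-0.2, -0.5, 0.0]
tool_pos: [0.4656, -0.2121, 0.0195]
contact_force: [0.2, -0.6, 0.4]
```

```bash
python3 - <<'E'
from h import *
import pickle
o=st()
d=cam('scene');t=cam('top')
a=cv2.resize(d['img'][235:285,105:165][:,:,::-1],None,fx=8,fy=8,interpolation=cv2.INTER_CUBIC)
b=cv2.resize(t['img'][205:255,340:380][:,:,::-1],None,fx=8,fy=8,interpolation=cv2.INTER_CUBIC)
g=lambda x:np.clip(255*(x/255.)**.6,0,255)
cv2.imwrite('pics/m1.png',g(np.hstack([a,b])))
print((proj(d,o['tool_pos'])-[105,235]+.5)*8-.5,(proj(t,o['tool_pos'])-[340,205]+.5)*8-.5+[480,0])
E
```

```text
t 7.75 pos [ 0.4656 -0.2121  0.0195] F [ 0.2 -0.6  0.4] open 0.0001 grip 0.0
[[293.87030082 243.86828812]] [[613.5915415  182.32971683]][ WARN:0@1.193] global loadsave.cpp:1063 imwrite_ Unsupported depth image for selected encoder is fallbacked to CV_8U.
```

View pics/m1.png

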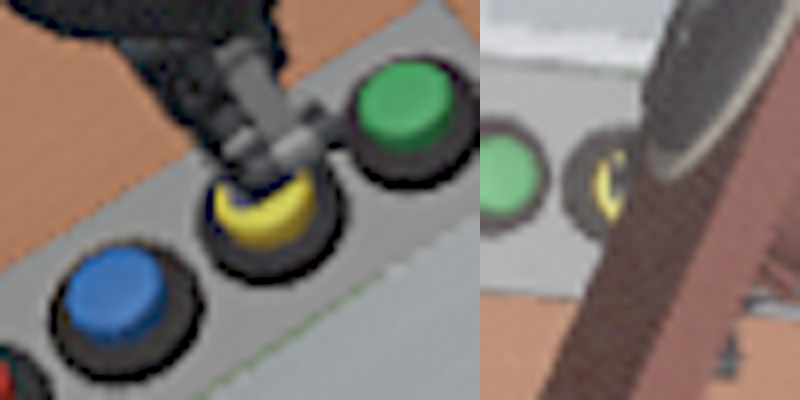

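The tip is now centred over the still-raised yellow key at (264,195). The real tip sits about 30 mm above the reported TCP, so I'll continue to contact.

```bash
python3 -m jog '[[0,0,0,0,0,0.07,-1],[0,0,0,0,0,0,-1]]'| sed -n '2p;4p'
python3 -m jog '[[0,0,0,0,0,0.07,-1],[0,0,0,0,0,0,-1]]'| sed -n '2p;4p'
python3 -m jog '[[0,0,0,0,0,0.07,-1],[0,0,0,0,0,0,-1]]'| sed -n '2p;4p'
```

```text
tool_pos: [0.4656, -0.2121, 0.0174]
contact_force: [-0.0, 0.8, -0.6]
tool_pos: [0.4656, -0.2121, 0.0153]
contact_force: [0.4, -0.6, 1.2]
tool_pos: [0.4656, -0.2121, 0.0131]
contact_force: [-1.4, -0.7, -0.1]
```

```bash
python3 -m jog '[[0,0,0,0,0,0.07,-1],[0,0,0,0,0,0,-1]]'| sed -n '2p;4p'
python3 -m jog '[[0,0,0,0,0,0.07,-1],[0,0,0,0,0,0,-1]]'| sed -n '2p;4p'
python3 - <<'E'
from h import *
for i in range(5):
    o=st();d=cam('scene')
y=d['img'][235:285,105:165].astype(int)
m=(y[:,:,0]>90)&(y[:,:,1]>80)&(y[:,:,2]<70)
for r in range(15,40):print(r,''.join('Y' if q else '.' for q in m[r]))
E
```

```text
tool_pos: [0.4659, -0.2123, 0.0114]
contact_force: [-0.2, -0.6, 1.3]
tool_pos: [0.4659, -0.2123, 0.0094]
contact_force: [-0.0, 0.3, 2.7]
t 9.1 pos [ 0.4659 -0.2123  0.0094] F [-0.   0.3  2.7] open 0.0001 grip 1.3
t 9.15 pos [ 0.466  -0.2123  0.0094] F [-0.2 -0.1  2.5] open -0.0002 grip 1.3
t 9.2 pos [ 0.4659 -0.2123  0.0094] F [ 0.2 -0.1  2.6] open -0.0001 grip 1.2
t 9.25 pos [ 0.466  -0.2123  0.0095] F [-0.7 -0.2  2.4] open 0.0002 grip 1.2
t 9.3 pos [ 0.4659 -0.2123  0.0094] F [-0.4 -0.1  3.1] open -0.0001 grip 1.3
15 ......Y............Y........................................
16 .....Y......................................................
17 ....................Y.......................................
18 .....................Y......................................
19 ............................................................
20 ............................................................
21 ............................................................
22 ............................................................
23 ............................................................
24
[... 321 characters left out ...]
..............................YYYYY.........................
30 ............................................................
31 ............................................................
32 ............................................................
33 ............................................................
34 ............................................................
35 ............................................................
36 ............................................................
37 ............................................................
38 ............................................................
39 ............................................................
```

Contact at TCP z≈0.0133 with the spring at about 0.65 N/mm, so the key should bottom near 0.0073.

```bash
python3 -m jog '[[0,0,0,0,0,0.07,-1],[0,0,0,0,0,0,-1]]'| sed -n '2p;4p'
python3 -m jog '[[0,0,0,0,0,0.03,-1],[0,0,0,0,0,0,-1]]'| sed -n '2p;4p'
python3 -m jog '[[0,0,0,0,0,0.03,-1],[0,0,0,0,0,0,-1]]'| sed -n '2p;4p'
```

```text
tool_pos: [0.4659, -0.2123, 0.0072]
contact_force: [-0.4, 0.1, 3.2]
tool_pos: [0.4659, -0.2123, 0.0066]
contact_force: [-0.6, 0.4, 5.4]
tool_pos: [0.466, -0.2123, 0.0065]
contact_force: [-2.8, 1.8, 10.3]
```

Yellow bottomed at 10 N (TCP z=0.0065, so the real tip is 39 mm above the reported TCP). I'll lift, shift 46 mm to blue and press.

```bash
python3 -m jog '[[0,0,0,0,0,-0.5,-1],[0,0,0,0,0,-0.6,-1],[0,0,0,-0.8,0,0,-1],[0,0,0,-0.73,0,0,-1],[0,0,0,0,0,0,-1]]'| sed -n '2p;4p'
python3 -m jog '[[0,0,0,0,0,0.6,-1],[0,0,0,0,0,0.1,-1],[0,0,0,0,0,0.1,-1],[0,0,0,0,0,0,-1]]'| sed -n '2p;4p'
python3 -m jog '[[0,0,0,0,0,0.1,-1],[0,0,0,0,0,0.1,-1],[0,0,0,0,0,0,-1]]'| sed -n '2p;4p'
python3 -m jog '[[0,0,0,0,0,0.07,-1],[0,0,0,0,0,0,-1],[0,0,0,0,0,0,-1]]'| sed -n '2p;4p'
```

```text
tool_pos: [0.4603, -0.2591, 0.0386]
contact_force: [0.2, -0.7, 0.6]
tool_pos: [0.4604, -0.2574, 0.0139]
contact_force: [-0.4, -0.0, 0.1]
tool_pos: [0.461, -0.258, 0.0087]
contact_force: [1.6, 1.3, 3.9]
tool_pos: [0.461, -0.258, 0.0066]
contact_force: [1.7, 1.0, 5.0]
```

```bash
python3 -m jog '[[0,0,0,0,0,0.05,-1],[0,0,0,0,0,0,-1]]'| sed -n '2p;4p'
python3 -m jog '[[0,0,0,0,0,-0.5,-1],[0,0,0,0,0,-1,-1],[0,0,0,0,0,-1,-1],[0,0,0,0,0,-1,-1],[0,0,0,0,0,-1,-1]]'| sed -n '2p;4p'
python3 - <<'E'
from h import *
st();delta([.4974,.2794,-.013])
E
```

```text
tool_pos: [0.4611, -0.258, 0.0064]
contact_force: [-2.5, 3.7, 12.4]
tool_pos: [0.4596, -0.2576, 0.14]
contact_force: [0.6, -0.4, -0.2]
t 12.85 pos [ 0.4596 -0.2576  0.14  ] F [ 0.6 -0.4 -0.2] open 0.0003 grip 0.0
tool x [0.114 0.993 0.   ] y [ 0.993 -0.114 -0.002] z [-0.002  0.    -1.   ]
shift/30mm [17.92 -0.78  5.11]
```

```bash
python3 -m jog '[[0,0,0,1,-0.05,0,-1],[0,0,0,1,-0.05,0,-1],[0,0,0,1,-0.05,0,-1],[0,0,0,1,-0.05,0,-1],[0,0,0,1,-0.05,0,-1]]'| sed -n '2p;4p'
python3 -m jog '[[0,0,0,1,-0.05,0,-1],[0,0,0,1,-0.05,0,-1],[0,0,0,1,-0.05,0,-1],[0,0,0,1,-0.05,0,-1],[0,0,0,1,-0.05,0,-1]]'| sed -n '2p;4p'
python3 -m jog '[[0,0,0,1,-0.05,0,1],[0,0,0,1,-0.05,0,1],[0,0,0,1,-0.05,0,1],[0,0,0,1,-0.05,0,1],[0,0,0,1,-0.05,0,1]]'| sed -n '2p;4p'
python3 -m jog '[[0,0,0,1,-0.05,0,1],[0,0,0,1,0,0.5,1],[0,0,0,0.9,0,0.5,1],[0,0,0,0,0,0.7,1],[0,0,0,0,0,0,1]]'| sed -n '2p;4p'
python3 - <<'E'
from h import *
st();delta([.4974,.2794,-.013])
E
```

```text
tool_pos: [0.4693, -0.107, 0.1391]
contact_force: [0.9, -0.5, -0.6]
tool_pos: [0.4791, 0.0427, 0.1391]
contact_force: [0.1, -0.1, -0.6]
tool_pos: [0.4888, 0.1924, 0.1391]
contact_force: [-0.2, 0.4, 0.3]
tool_pos: [0.4956, 0.2769, 0.0855]
contact_force: [-0.4, -0.1, 0.1]
t 15.35 pos [0.4956 0.2769 0.0855] F [-0.4 -0.1  0.1] open 0.0857 grip 0.0
tool x [ 0.114  0.993 -0.004] y [ 0.993 -0.114 -0.005] z [-0.006 -0.003 -1.   ]
shift/30mm [0.1  0.07 3.28]
```

```bash
python3 -m jog '[[0,0,0,0.1,0.07,0.5,1],[0,0,0,0,0,0.7,1],[0,0,0,0,0,0.7,1],[0,0,0,0,0,0.5,1],[0,0,0,0,0,0,1]]'| sed -n '2p;4p'
python3 -m jog '[[0,0,0,0,0,0.4,1],[0,0,0,0,0,0.4,1],[0,0,0,0,0,0,1]]'| sed -n '2p;4p'
python3 - <<'E'
from h import *
o=st();delta([.4974,.2794,-.013])
a=cam('scene');t=cam('top')
A=cv2.resize(a['img'][110:190,260:340][:,:,::-1],None,fx=5,fy=5,interpolation=cv2.INTER_CUBIC)
B=cv2.resize(t['img'][180:260,120:200][:,:,::-1],None,fx=5,fy=5,interpolation=cv2.INTER_CUBIC)
cv2.imwrite('pics/g1.png',(255*(np.hstack([A,B])/255.)**.6).astype(np.uint8))
E
```

```text
tool_pos: [0.4988, 0.2805, 0.0145]
contact_force: [0.5, -0.6, -0.7]
tool_pos: [0.4993, 0.2808, -0.0087]
contact_force: [-0.3, -1.5, 0.3]
t 16.35 pos [ 0.4993  0.2808 -0.0087] F [-0.3 -1.5  0.3] open 0.0851 grip 0.0
tool x [ 0.114  0.993 -0.001] y [ 0.993 -0.114 -0.002] z [-0.002 -0.001 -1.   ]
shift/30mm [-0.05 -0.06  0.14]
```

View pics/g1.png

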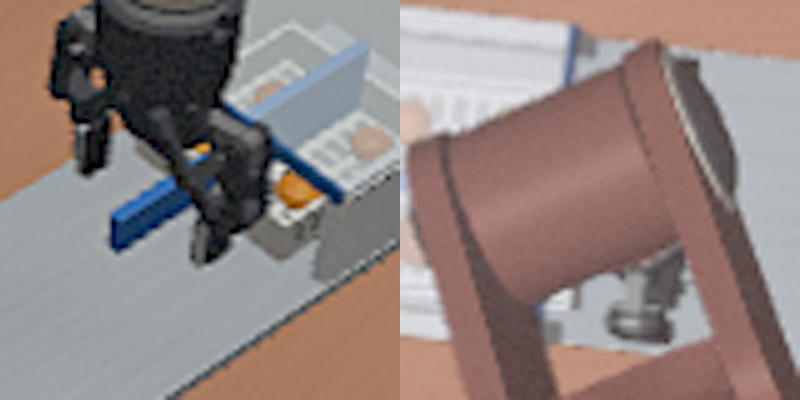

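The fingers straddle the blue fin: left finger at (95,150), right finger at (215,230), fin tip at (118,240). Close on it and check the grip.

```bash
python3 -m jog '[[0,0,0,0,0,0.05,-0.3],[0,0,0,0,0,0,-0.6],[0,0,0,0,0,0,-0.75],[0,0,0,0,0,0,-1],[0,0,0,0,0,0,-1]]' 40
python3 -m jog '[[0,0,0,0,0,0,-1],[0,0,0,0,0,0,-1]]' 40
python3 - <<'E'
from h import *
o=st();p=o['tool_pos']
u=np.array([.114,.9935,0]);tc=p+.12*u
print('tray centre est',tc,'dryer x',(tc-np.array([.482,.144,0]))@np.array([.129,.9917,0])-.2)
E
```

```text
t: 17.08
tool_pos: [0.4999, 0.2813, -0.0086]
tool_rot: [-2.344, -2.091, 0.001]
contact_force: [-2.9, -0.4, 2.9]
opening: 0.009
grip_force: 39.4
t: 17.32
tool_pos: [0.4999, 0.2813, -0.0086]
tool_rot: [-2.344, -2.091, 0.001]
contact_force: [-5.8, 0.1, 3.7]
opening: 0.0093
grip_force: 39.7
t 17.32 pos [ 0.4999  0.2813 -0.0086] F [-5.8  0.1  3.7] open 0.0093 grip 39.7
tray centre est [ 0.5136026   0.4004789  -0.00860886] dryer x 0.05842686062624097
```

Gripped (opening 9 mm, 40 N). Pull out by about 155 mm gently.

```bash
python3 -m jog '[[0,0,0,-0.1,-0.05,0,-1],[0,0,0,-0.2,-0.05,0,-1],[0,0,0,-0.3,-0.05,0,-1],[0,0,0,-0.4,0,0,-1],[0,0,0,-0.4,0,0,-1]]'| sed -n '2p;4,6p'
python3 -m jog '[[0,0,0,-0.4,0,0,-1],[0,0,0,-0.4,0,0,-1],[0,0,0,-0.4,-0.05,0,-1],[0,0,0,-0.4,0,0,-1],[0,0,0,-0.4,0,0,-1]]'| sed -n '2p;4,6p'
python3 -m jog '[[0,0,0,-0.4,0,0,-1],[0,0,0,-0.4,0,0,-1],[0,0,0,-0.4,0,0,-1],[0,0,0,-0.3,0,0,-1],[0,0,0,-0.2,0,0,-1]]'| sed -n '2p;4,6p'
python3 -m jog '[[0,0,0,-0.1,0,0,-1],[0,0,0,0,0,0,-1],[0,0,0,0,0,0,-1]]'| sed -n '2p;4,6p'
python3 - <<'E'
from h import *
import pickle
o=st();d=cam('top');pickle.dump(d,open('t3.pkl','wb'))
im=d['img'].astype(int);b=(im[:,:,2]>im[:,:,0]+50)&(im[:,:,2]>90)
b[:170]=0;b[270:]=0;b[:,:90]=0;b[:,300:]=0
n,l,s,c=cv2.connectedComponentsWithStats(b.astype(np.uint8))
print(s[1:],c[1:])
E
```

```text
tool_pos: [0.4911, 0.2392, -0.0086]
contact_force: [-0.1, 4.6, 1.6]
opening: 0.0094
grip_force: 39.4
tool_pos: [0.4827, 0.1799, -0.0086]
contact_force: [0.2, 4.1, 3.0]
opening: 0.0092
grip_force: 39.5
tool_pos: [0.4769, 0.1293, -0.0087]
contact_force: [0.9, 4.9, 3.1]
opening: 0.0093
grip_force: 39.6
tool_pos: [0.4765, 0.1263, -0.0086]
contact_force: [-0.7, 0.9, 4.9]
opening: 0.009
grip_force: 39.9
t 19.57 pos [ 0.4765  0.1263 -0.0086] F [-0.7  0.9  4.9] open 0.009 grip 39.9
[[152 200   1   1   1]
 [151 207   1   1   1]
 [150 215   1   3   3]
 [166 220  31   6 107]
 [149 222   1   1   1]
 [149 225   1   2   2]
 [148 233   1   2   2]
 [147 240   1   2   2]
 [147 244   1   1   1]
 [146 248   1   1   1]] [[152.         200.        ]
 [151.         207.        ]
 [150.         216.        ]
 [180.54205607 222.4953271 ]
 [149.         222.        ]
 [149.         225.5       ]
 [148.         233.5       ]
 [147.         240.5       ]
 [147.         244.        ]
 [146.         248.        ]]
```

The tray is out (dryer x about -0.098). Release the fin, lift clear, then measure the rib from the image.

```bash
python3 -m jog '[[0,0,0,0,0,0,-0.6],[0,0,0,0,0,0,0],[0,0,0,0,0,0,0.5],[0,0,0,0,0,0,0.5],[0,0,0,0,0,0,0.5]]'| sed -n '2p;4,6p'
python3 -m jog '[[0,0,0,0,0,-0.4,0.5],[0,0,0,0,0,-1,0.5],[0,0,0,0,0,-1,0.5],[0,0,0,0,0,-0.6,0.5],[0,0,0,0,0,0,0.5]]'| sed -n '2p;4,6p'
python3 - <<'E'
from h import *
d=cam('top');s=cam('scene')
im=d['img'].astype(int);b=(im[:,:,2]>im[:,:,0]+50)&(im[:,:,2]>90)
b[:170]=0;b[270:]=0;b[:,:155]=0;b[:,300:]=0
ys,xs=np.nonzero(b);print('top blue cols',xs.min(),xs.max())
L=[]
for c in range(xs.min(),xs.max()+1,3):
    r=ys[xs==c]
    if len(r):print(c,r.min(),r.max())
    if len(r):L.append((c,r.mean()))
w=unproj(d,L,.067);print(w[[0,-1]])
print('rib end',unproj(d,[(xs.min()-.5,ys[xs<=xs.min()+1].mean())],.067))
o=st();print('expected centre',o['tool_pos']+.12*np.array([.114,.9935,0]))
im=s['img'].astype(int);b=(im[:,:,2]>im[:,:,0]+35)&(im[:,:,2]>70);b[:90]=0;b[230:]=0;b[:,:200]=0;b[:,400:]=0
n,l,q,c=cv2.connectedComponentsWithStats(b.astype(np.uint8));print('scene',q[1:][q[1:,4]>10])
for e in(-.06,.06):
  print('rib end proj scene',proj(s,o['tool_pos']*[1,1,0]+[0,0,.067]+(.12+e)*np.array([.114,.9935,0])))
E
```

```text
tool_pos: [0.4765, 0.1268, -0.0089]
contact_force: [-0.0, -0.0, -0.9]
opening: 0.0638
grip_force: 0.0
tool_pos: [0.478, 0.127, 0.0832]
contact_force: [0.5, -0.4, -1.0]
opening: 0.0646
grip_force: 0.0
top blue cols 166 190
166 220 222
169 220 223
172 221 223
175 221 223
178 221 224
181 221 224
184 222 224
187 222 224
190 222 224
[[0.49696078 0.30313879 0.067     ]
 [0.4900737  0.2398443  0.067     ]]
rib end [[0.49624256 0.30447351 0.067     ]]
t 20.98 pos [0.476  0.1268 0.0805] F [-0.3  0.7 -0.5] open 0.0639 grip 0.0
expected centre [0.48969694 0.24603182 0.08048402]
scene [[286 116  42  32  42]
 [261 142  34  22 116]
 [238 167  24  15  83]]
rib end proj scene [[262.63266273 161.42294161]]
rib end proj scene [[294.85282367 140.76099489]]
```

Rib centre measured at (0.490, 0.245), in agreement with the expected position. Move over the rib, narrow the fingers to about 45 mm and descend.

```bash
python3 -m jog '[[0,0,0,0.8,0,0,0.06],[0,0,0,0.8,0,0,0.06],[0,0,0,0.8,0,0,0.06],[0,0,0,0.8,0,0,0.06],[0,0,0,0.8,0,0,0.06]]'| sed -n '2p;4,6p'
python3 -m jog '[[0,0,0,0,0,0,0.06],[0,0,0,0,0,0,0.06]]'| sed -n '2p;4,6p'
python3 - <<'E'
from h import *
st();delta([.4897,.2455,-.002])
E
```

```text
tool_pos: [0.489, 0.2464, 0.079]
contact_force: [-0.0, -0.1, -0.1]
opening: 0.0453
grip_force: 0.0
tool_pos: [0.4894, 0.2454, 0.0799]
contact_force: [0.6, -0.2, -0.5]
opening: 0.0451
grip_force: 0.0
t 21.85 pos [0.4894 0.2454 0.0799] F [ 0.6 -0.2 -0.5] open 0.0451 grip 0.0
tool x [ 0.114  0.993 -0.001] y [ 0.993 -0.114 -0.002] z [-0.002 -0.001 -1.   ]
shift/30mm [0.01 0.02 2.73]
```

```bash
python3 -m jog '[[0,0,0,0,0,0.5,0.06],[0,0,0,0,0,0.7,0.06],[0,0,0,0,0,0.6,0.06],[0,0,0,0,0,0.4,0.06],[0,0,0,0,0,0,0.06]]'| sed -n '2p;4,6p'
python3 -m jog '[[0,0,0,0,0,0.3,0.06],[0,0,0,0,0,0.2,0.06],[0,0,0,0,0,0,0.06]]'| sed -n '2p;4,6p'
python3 -m jog '[[0,0,0,0,0,0,-0.3],[0,0,0,0,0,0,-0.6],[0,0,0,0,0,0,-0.75],[0,0,0,0,0,0,-1],[0,0,0,0,0,0,-1]]' 40 | sed -n '2p;4,6p'
python3 -m jog '[[0,0,0,0,0,0,-1],[0,0,0,0,0,0,-1],[0,0,0,0,0,0,-1]]' 80
```

```text
tool_pos: [0.4892, 0.2456, 0.0137]
contact_force: [-0.5, -0.3, 0.1]
opening: 0.0452
grip_force: 0.0
tool_pos: [0.4899, 0.246, -0.0003]
contact_force: [-0.3, -0.8, -0.2]
opening: 0.0452
grip_force: 0.0
tool_pos: [0.4901, 0.2463, 0.0005]
contact_force: [-2.6, 0.5, 3.4]
opening: 0.0092
grip_force: 41.4
t: 23.85
tool_pos: [0.4904, 0.2463, 0.0006]
tool_rot: [-2.345, -2.091, -0.001]
contact_force: [-2.6, 0.0, 5.2]
opening: 0.0085
grip_force: 79.2
```

```bash
python3 -m jog '[[0,0,0,0,0,-0.1,-1],[0,0,0,0,0,-0.2,-1],[0,0,0,0,0,-0.3,-1],[0,0,0,0,0,-0.3,-1],[0,0,0,0,0,-0.3,-1]]'
python3 -m jog '[[0,0,0,0,0,-0.4,-1],[0,0,0,0,0,-0.4,-1],[0,0,0,0,0,-0.4,-1],[0,0,0,0,0,-0.4,-1],[0,0,0,0,0,-0.4,-1]]'| sed -n '2p;4,6p'
python3 -m jog '[[0,0,0,0,0,-0.4,-1],[0,0,0,0,0,-0.4,-1],[0,0,0,0,0,-0.4,-1],[0,0,0,0,0,-0.3,-1],[0,0,0,0,0,-0.2,-1]]'| sed -n '2p;4,6p'
python3 - <<'E'
from h import *
o=st();print(o['wrist_torque'])
delta([.5895,-.2500,.100])
d=cam('scene');p=o['tool_pos'];u=np.array([.114,.9935,0])
im=d['img'].astype(int);b=(im[:,:,2]>im[:,:,0]+35)&(im[:,:,2]>70);b[:,:180]=0;b[:,440:]=0;b[260:]=0
n,l,q,c=cv2.connectedComponentsWithStats(b.astype(np.uint8));print('scene',q[1:][q[1:,4]>10])
top=p[2]+.0665
for a,h in((-.141,-.013),(-.141,-.041),(-.06,0),(.06,0)):print(a,proj(d,[p[0]+a*u[0],p[1]+a*u[1],top+h]))
E
```

```text
t: 24.48
tool_pos: [0.4905, 0.2462, 0.0371]
tool_rot: [2.344, 2.091, 0.001]
contact_force: [0.3, 1.1, -4.5]
opening: 0.0084
grip_force: 78.0
tool_pos: [0.4903, 0.2461, 0.0971]
contact_force: [0.3, 0.1, -4.1]
opening: 0.0086
grip_force: 78.0
tool_pos: [0.4904, 0.2461, 0.1479]
contact_force: [-0.9, 0.3, -5.3]
opening: 0.0085
grip_force: 78.0
t 25.73 pos [0.4904 0.2461 0.1479] F [-0.9  0.3 -5.3] open 0.0085 grip 78.0
[0.05412107 0.00246968 0.03767564]
tool x [0.114 0.993 0.   ] y [ 0.993 -0.114  0.   ] z [ 0.  0. -1.]
shift/30mm [-16.05   5.17   1.6 ]
scene [[262 109  19  13  69]
 [236 125  27  16  97]
 [307 132  21  16  22]]
-0.141 [[237.62339865 138.4262587 ]]
-0.141 [[238.02035018 147.09245542]]
-0.06 [[263.90790491 118.80429292]]
0.06 [[299.90846366  97.75208039]]
```

Lifted cleanly at 4–5 N. The fin and rib appear a few pixels higher in the scene view than predicted, so I'll triangulate the tray before travelling.

```bash
python3 - <<'E'
from h import *
o=st();d=cam('scene');t=cam('top');p=o['tool_pos'];u=np.array([.114,.9935,0])
def mask(im,k,lo):
    im=im.astype(int);return (im[:,:,2]>im[:,:,0]+k)&(im[:,:,2]>lo)
b=mask(d['img'],25,50)
for r in range(104,146,2):print(r,''.join('B' if x else '.' for x in b[r,225:315]))
b=mask(t['img'],30,70)
print('top proj fin tip',proj(t,[*(p-.141*u)[:2],p[2]+.0535]),'grip',proj(t,[*p[:2],p[2]+.0665]))
for r in range(205,240,2):print(r,''.join('B' if x else '.' for x in b[r,110:230]))
E
```

```text
t 25.77 pos [0.4908 0.2463 0.1486] F [-0.3  0.1 -4. ] open 0.0087 grip 78.0
104 ..........................................................................................
106 ..........................................................................................
108 .......................................................................BB.................
110 ....................................................BBBB...........BBBB..B................
112 .................................................BBBBBBB..........B......B................
114 ..............................................BBBBBB.............B........................
116 ..........................................BBBBBBB....B...........BB....B..................
118 .......................................BBBBBB.......BB.........BB.........................
120 ......................................BBBB....B.B..B.BB....BB.............................
122 ...........................................B.B.B....B..B..................................
124 .......................................B..B.B....B....................
[... 2602 characters left out ...]
...........................................................................
231 ........................................................................................................................
233 ........................................................................................................................
235 ........................................................................................................................
237 ........................................................................................................................
239 ........................................................................................................................
```

Fin tip at (237,138) and rib end at (263,119) match the prediction, so the tray is level and where expected. Carry to above the pan.

```bash
python3 -m jog '[[0,0,0,-0.2,0.1,0,-1],[0,0,0,-0.4,0.1,0,-1],[0,0,0,-0.6,0.2,0,-1],[0,0,0,-0.6,0.2,0,-1],[0,0,0,-0.6,0.2,0,-1]]'| sed -n '2p;4,6p'
python3 -m jog '[[0,0,0,-0.6,0.2,0,-1],[0,0,0,-0.6,0.2,0,-1],[0,0,0,-0.6,0.2,0,-1],[0,0,0,-0.6,0.2,0,-1],[0,0,0,-0.6,0.2,0,-1]]'| sed -n '2p;4,6p'
python3 -m jog '[[0,0,0,-0.6,0.2,0,-1],[0,0,0,-0.6,0.2,0,-1],[0,0,0,-0.6,0.2,0,-1],[0,0,0,-0.6,0.2,0,-1],[0,0,0,-0.6,0.2,0,-1]]'| sed -n '2p;4,6p'
python3 -m jog '[[0,0,0,-0.6,0.2,0,-1],[0,0,0,-0.6,0.2,0,-1],[0,0,0,-0.6,0.2,0,-1],[0,0,0,-0.6,0.2,0,-1],[0,0,0,-0.6,0.2,0,-1]]'| sed -n '2p;4,6p'
python3 -m jog '[[0,0,0,-0.6,0.2,0,-1],[0,0,0,-0.6,0.2,0,-1],[0,0,0,-0.6,0.2,0,-1],[0,0,0,-0.6,0.2,0,-1],[0,0,0,-0.5,0.2,0,-1]]'| sed -n '2p;4,6p'
python3 -m jog '[[0,0,0,-0.4,0.1,0,-1],[0,0,0,-0.3,0.1,0,-1],[0,0,0,-0.2,0,0,-1],[0,0,0,0,0,0,-1],[0,0,0,0,0,0,-1]]'| sed -n '2p;4,6p'
python3 - <<'E'
from h import *
o=st();delta([.590,-.2500,.0490]);d=cam('top');p=o['tool_pos']
S=cam('scene')
im=S['img'].astype(int);b=(im[:,:,2]>im[:,:,0]+25)&(im[:,:,2]>50)
u=R.from_rotvec(o['tool_rot']).as_matrix()[:,0]
P=proj(S,[[*(p-.141*u)[:2],p[2]+.0535],[*(p-.06*u)[:2],p[2]+.0665],[*(p+.06*u)[:2],p[2]+.0665]]);print(P)
x,y=np.round(P[0]).astype(int)
for r in range(y-10,y+12,2):print(r,''.join('B' if q else '.' for q in b[r,max(0,x-15):x+40]))
E
```

```text
tool_pos: [0.5062, 0.1701, 0.1473]
contact_force: [0.5, -0.4, -5.1]
opening: 0.0084
grip_force: 78.0
tool_pos: [0.5257, 0.0778, 0.1472]
contact_force: [-0.2, 0.5, -5.0]
opening: 0.0084
grip_force: 78.0
tool_pos: [0.5452, -0.0151, 0.1472]
contact_force: [0.7, 0.3, -3.9]
opening: 0.0086
grip_force: 78.0
tool_pos: [0.5647, -0.1079, 0.1472]
contact_force: [0.3, 0.5, -4.4]
opening: 0.0083
grip_force: 78.0
tool_pos: [0.5847, -0.1978, 0.1472]
contact_force: [0.3, -0.0, -4.6]
opening: 0.0084
grip_force: 78.0
tool_pos: [0.5872, -0.2236, 0.1472]
contact_force: [-0.8, 0.2, -4.4]
opening: 0.0091
grip_force: 78.1
t 29.62 pos [ 0.5872 -0.2236  0.1472] F [-0.8  0.2 -4.4] open 0.0091 grip 78.1
tool x [0.114 0.994 0.   ] y [ 0.994 -0.114 -0.   ] z [-0.  0. -1.]
shift/30mm [-0.86  0.19  3.27]
[[ 81.11673295 312.18418142]
 [123.40505573 278.73427269]
 [181.94669444 239.29028133]]
302 ...........................BBBBBBBBBB...BBBBB...B......
304 .........................BBBBBBBBB...BBBB....B.........
306 ......................BBBBBBBBB..BBBBBB...B............
308 ...................BBBBBBBBB...BBBBBB..................
310 ................BBBBBBBBB...BBBB.B.....................
312 .............BBBBBBBBB..BBBBBBBB.......................
314 ..............BBBBBB.BBBBBBBBBB........................
316 ..................B.BBBBBBBB...........................
318 ..................BBBBB.BB.............................
320 ....................B.B................................
322 .......................................................
```

```bash
python3 -m jog '[[0,0,0,-0.2,0.05,0,-1],[0,0,0,-0.3,0.1,0.1,-1],[0,0,0,-0.2,0.05,0.2,-1],[0,0,0,-0.15,0,0.3,-1],[0,0,0,0,0,0.4,-1]]'| sed -n '2p;4,6p'
python3 -m jog '[[0,0,0,0,0,0.4,-1],[0,0,0,0,0,0.4,-1],[0,0,0,0,0,0.4,-1],[0,0,0,0,0,0.4,-1],[0,0,0,0,0,0.2,-1]]'| sed -n '2p;4,6p'
python3 -m jog '[[0,0,0,0,0,0.1,-1],[0,0,0,0,0,0,-1],[0,0,0,0,0,0,-1]]'| sed -n '2p;4,6p'
python3 - <<'E'
from h import *
o=st();delta([.590,-.2500,.0486])
E
```

```text
tool_pos: [0.5901, -0.2505, 0.1163]
contact_force: [-0.4, -0.3, -4.4]
opening: 0.0084
grip_force: 78.1
tool_pos: [0.5899, -0.2497, 0.0619]
contact_force: [0.5, 0.0, -4.7]
opening: 0.0085
grip_force: 78.1
tool_pos: [0.5908, -0.2503, 0.0609]
contact_force: [1.3, 0.5, -4.3]
opening: 0.0086
grip_force: 78.1
t 31.35 pos [ 0.5908 -0.2503  0.0609] F [ 1.3  0.5 -4.3] open 0.0086 grip 78.1
tool x [ 0.114  0.993 -0.   ] y [ 0.993 -0.114  0.001] z [ 0.001 -0.001 -1.   ]
shift/30mm [ 0.01 -0.03  0.41]
```

```bash
python3 -m jog '[[0,0,0,0,0,0.1,-1],[0,0,0,0,0,0.1,-1],[0,0,0,0,0,0.05,-1],[0,0,0,0,0,0.05,-1],[0,0,0,0,0,0,-1]]'| sed -n '2p;4p'
python3 -m jog '[[0,0,0,0,0,0.04,-1],[0,0,0,0,0,0.03,-1],[0,0,0,0,0,0,-1]]'| sed -n '2p;4p'
python3 -m jog '[[0,0,0,0,0,0.03,-1],[0,0,0,0,0,0,-1]]'| sed -n '2p;4p'
```

```text
tool_pos: [0.5902, -0.25, 0.051]
contact_force: [-0.7, -0.1, -3.8]
tool_pos: [0.5903, -0.25, 0.049]
contact_force: [-0.7, -0.5, -4.1]
tool_pos: [0.5905, -0.2501, 0.0487]
contact_force: [-1.0, 0.7, -2.5]
```

```bash
python3 -m jog '[[0,0,0,0,0,0.03,-1],[0,0,0,0,0,0,-1]]'| sed -n '2p;4p'
python3 -m jog '[[0,0,0,0,0,0.02,-1],[0,0,0,0,0,0,-1]]'| sed -n '2p;4p'
```

```text
tool_pos: [0.5905, -0.2501, 0.0487]
contact_force: [-4.5, 2.8, 3.6]
tool_pos: [0.5905, -0.2501, 0.0487]
contact_force: [-5.1, 3.0, 7.3]
```

Seated. Ease off the load, open to about 45 mm and lift away.

```bash
python3 -m jog '[[0,0,0,0,0,-0.03,-1],[0,0,0,0,0,0,-0.8],[0,0,0,0,0,0,-0.5],[0,0,0,0,0,0,0],[0,0,0,0,0,0,0.06]]' 20 | sed -n '2p;4,6p'
python3 -m jog '[[0,0,0,0,0,0,0.06],[0,0,0,0,0,0,0.06],[0,0,0,0,0,-0.2,0.06],[0,0,0,0,0,-0.5,0.06],[0,0,0,0,0,-0.8,0.06]]'| sed -n '2p;4,6p'
python3 -m jog '[[0,0,0,0,0,-0.8,0.06],[0,0,0,0,0,-0.8,0.06],[0,0,0,0,0,-0.8,0.06],[0,0,0,0,0,0,-1],[0,0,0,0,0,0,-1]]'| sed -n '2p;4,6p'
python3 - <<'E'
from h import *
o=st();u=np.array([.114,.9935,0]);v=np.array([.9935,-.114,0])
# key targets: green = yellow + 46mm along scale y ; pressed yellow at .4659,-.2123
delta([.4659+.0058,-.2123+.0456,.030])
S=cam('scene')
im=S['img'].astype(int);b=(im[:,:,2]>im[:,:,0]+25)&(im[:,:,2]>50)
c=np.array([.5905,-.2501,0])
P=proj(S,[c-.141*u+[0,0,.102],c-.06*u+[0,0,.115],c+.06*u+[0,0,.115]]);print(P)
x,y=np.round(P[1]).astype(int)
for r in range(y-44,y+40,4):print(r,''.join('B' if q else '.' for q in b[r,max(0,x-60):x+70]))
# fruit: orange px in tray area
T=cam('top')
for n,d in(('scene',S),('top',T)):
    h=cv2.cvtColor(d['img'],cv2.COLOR_RGB2HSV);m=cv2.inRange(h,(5,150,110),(20,255,255))
    q=proj(d,[c+[0,0,.07]])[0].astype(int);k=np.zeros_like(m);k[max(0,q[1]-50):q[1]+50,max(0,q[0]-50):q[0]+50]=1
    nn,l,s,cc=cv2.connectedComponentsWithStats(m*k);print(n,[(*np.round(cc[i]),s[i,4]) for i in range(1,nn) if s[i,4]>8])
    if n=='top':
        for i in range(1,nn):
            if s[i,4]>8:w=unproj(d,[cc[i]],.07)[0]-c;print(np.round([w@u,w@v],3))
E
```

```text
tool_pos: [0.5906, -0.2503, 0.0476]
contact_force: [-0.8, 0.2, 0.1]
opening: 0.0449
grip_force: 0.0
tool_pos: [0.59, -0.2499, 0.0933]
contact_force: [-0.3, -0.8, 0.8]
opening: 0.0452
grip_force: 0.0
tool_pos: [0.5901, -0.2499, 0.1643]
contact_force: [0.7, 0.5, 0.3]
opening: 0.0096
grip_force: 0.0
t 34.98 pos [ 0.5901 -0.2499  0.1643] F [0.7 0.5 0.3] open 0.0096 grip 0.0
tool x [0.114 0.993 0.   ] y [ 0.993 -0.114 -0.   ] z [-0.  0. -1.]
shift/30mm [ 2.3  -4.24  4.48]
[[ 87.68101117 345.22352408]
 [126.2150496  313.44556928]
 [179.97700809 274.8520275 ]]
269 ................................................BBBBBBBBBBB.......................................................................
273 ...............................................BBBBBBBBBBB........................................................................
277 .....................................................B.......................................................BBBBB................
281 .......................................................................................................BBBBBBBBB..B...............

[... 2196 characters left out ...]
..................................................................................................
scene [(np.float64(113.0), np.float64(257.0), np.int32(126)), (np.float64(197.0), np.float64(264.0), np.int32(565)), (np.float64(158.0), np.float64(284.0), np.int32(69)), (np.float64(134.0), np.float64(302.0), np.int32(96)), (np.float64(183.0), np.float64(303.0), np.int32(94)), (np.float64(157.0), np.float64(323.0), np.int32(162)), (np.float64(113.0), np.float64(346.0), np.int32(125))]
top [(np.float64(359.0), np.float64(167.0), np.int32(56)), (np.float64(380.0), np.float64(169.0), np.int32(72)), (np.float64(363.0), np.float64(191.0), np.int32(74))]
[0.038 0.033]
[-0.02   0.033]
[ 0.025 -0.031]
```

Tray is centred on the pan with all four fruit pieces inside (scene (158,284), (134,302), (183,303), (157,323)). Now the green key.

```bash
python3 -m jog '[[0,0,0,0.4,-0.8,0,-1],[0,0,0,0.5,-0.9,0,-1],[0,0,0,0.5,-0.9,0,-1],[0,0,0,0.5,-0.9,0,-1],[0,0,0,0.4,-0.74,0,-1]]'| sed -n '2p;4,5p'
python3 -m jog '[[0,0,0,0,0,0.7,-1],[0,0,0,0,0,0.9,-1],[0,0,0,0,0,0.9,-1],[0,0,0,0,0,0.9,-1],[0,0,0,0,0,0.7,-1]]'| sed -n '2p;4,5p'
python3 -m jog '[[0,0,0,0,0,0.2,-1],[0,0,0,0,0,0,-1]]'| sed -n '2p;4,5p'
python3 - <<'E'
from h import *
st();delta([.4717,-.1667,.0066])
E
```

```text
tool_pos: [0.4703, -0.166, 0.1632]
contact_force: [0.7, -0.1, 0.1]
opening: 0.0
tool_pos: [0.4704, -0.1663, 0.0391]
contact_force: [-0.0, -0.2, -0.2]
opening: 0.0
tool_pos: [0.4714, -0.1668, 0.0351]
contact_force: [-0.2, -0.1, 0.6]
opening: 0.0
t 36.58 pos [ 0.4714 -0.1668  0.0351] F [-0.2 -0.1  0.6] open 0.0 grip 0.0
tool x [0.114 0.993 0.001] y [ 0.993 -0.114 -0.001] z [-0.001  0.001 -1.   ]
shift/30mm [0.   0.01 0.95]
```

```bash
python3 -m jog '[[0,0,0,0,0,0.4,-1],[0,0,0,0,0,0.3,-1],[0,0,0,0,0,0.1,-1],[0,0,0,0,0,0.1,-1],[0,0,0,0,0,0,-1]]'| sed -n '2p;4p'
python3 -m jog '[[0,0,0,0,0,0.06,-1],[0,0,0,0,0,0.03,-1],[0,0,0,0,0,0,-1]]'| sed -n '2p;4p'
```

```text
tool_pos: [0.4717, -0.1669, 0.0087]
contact_force: [-2.2, 1.1, 2.9]
tool_pos: [0.4721, -0.1671, 0.0066]
contact_force: [-3.1, 1.7, 6.2]
```

```bash
python3 -m jog '[[0,0,0,0,0,0.04,-1],[0,0,0,0,0,0,-1]]'| sed -n '2p;4p'
python3 -m jog '[[0,0,0,0,0,-0.5,-1],[0,0,0,0,0,-1,-1],[0,0,0,0,0,-1,-1],[0,0,0,0,0,-1,-1],[0,0,0,0,0,-1,-1]]'| sed -n '2p;4p'
python3 -m jog '[[0,0,0,0,0,0,-1],[0,0,0,0,0,0,-1],[0,0,0,0,0,0,-1],[0,0,0,0,0,0,-1]]'| sed -n '2p;4p'
python3 - <<'E'
from h import *
import pickle
o=st()
d=cam('scene');S=pickle.load(open('scene.pkl','rb'))
h=cv2.cvtColor(d['img'],cv2.COLOR_RGB2HSV);h0=cv2.cvtColor(S['img'],cv2.COLOR_RGB2HSV)
for n,a,b in(('green',(50,120,60),(75,255,255)),('yellow',(24,150,90),(34,255,255)),('blue',(105,150,80),(120,255,255))):
    f=lambda H:(lambda m:(m[:,:170].sum()//255,np.round(np.argwhere(m[230:300,80:170]).mean(0),1)))(cv2.inRange(H,a,b))
    print(n,f(h0),f(h))
df=np.abs(d['img'].astype(int)-S['img']).max(2)>30
for n,P in(('cup',[.464,-.009,.03]),('jar',[.655,.008,.05])):
    q=proj(d,P)[0].astype(int);print(n,q,df[q[1]-15:q[1]+15,q[0]-12:q[0]+12].sum())
E
```

```text
tool_pos: [0.4721, -0.1671, 0.0065]
contact_force: [-6.3, 3.2, 12.4]
tool_pos: [0.472, -0.1671, 0.1409]
contact_force: [0.3, -0.2, -1.0]
tool_pos: [0.4712, -0.1666, 0.1384]
contact_force: [0.5, -0.6, 0.4]
t 38.95 pos [ 0.4712 -0.1666  0.1384] F [ 0.5 -0.6  0.4] open 0.0002 grip 0.0
green (np.uint64(82), array([17. , 75.1])) (np.uint64(82), array([17. , 75.1]))
yellow (np.uint64(93), array([28.5, 57.3])) (np.uint64(93), array([28.5, 57.3]))
blue (np.uint64(432), array([40.8, 38.7])) (np.uint64(849), array([51.7, 59.4]))
cup [205 209] 0
jar [266 245] 0
```

All keys are back up, the cup and jar are untouched, and the robot is clear of everything.

```bash
python3 -c "
from station import finish_job
print(finish_job())"
```

```text
the job is handed in; nothing more can be done
None
```

I pressed yellow and blue, set the tray and its four fruit pieces on the centre of the pan, then pressed green to record, and handed the job in at about 39 s; red, the jar and the cup were never touched.

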